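# Load the membrane reader and step it through its cassettes

## Robot

A 6-joint arm with a two-finger parallel gripper is mounted at the origin on the work surface. World frame = base frame: x ahead of the robot, y to its left, z up, the work surface at z = 0. Lengths are in mm, angles in rad, forces in N, time in s.
With the tool pointing down it reaches from about 200 to 875 mm from the base axis. Payload 3.4 kg.
Tool frame: the origin (TCP) lies midway between the tips of the shut fingers; the grasp point (between the pads) lies 19 mm behind it; z points along the fingers, y is the line along which they close (so a half turn about z gives the same grasp; the last joint's range is limited). The gripper opens to 94 mm and grips with 3 to 60 N. Pads are 16 mm wide; open, the fingers measure 119 mm over their backs; the gripper's body (75 mm by 177 mm) begins 78 mm behind the grasp point.
Start: joints at [1.048, 0.276, 1.505, -0, 1.361, -0.121], TCP at [224.889, 529.236, 205.493] pointing down, gripper open.
Joint ranges: [-2.89, 2.89], [-0.75, 2.08], [0.22, 2.7], [-1.18, 4.32], [0.11, 2.71], [-2.7, 2.7]. Speed limits (rad/s): [2.57, 2.57, 3.14, 3.14, 3.14, 3.14].

## Interface

Orientations are given as a rotation vector (axis times angle).
In Python, from cell import ctrl gives the robot as it stands. Calls block until the motion is done:
- ctrl.movep(position, orientation): joint-space move of the TCP to a pose.
- ctrl.movel(position, velocity=150, ori=None, stop_force=None): straight line of the TCP; ori=None keeps the orientation; velocity is the mean speed in mm/s. With stop_force (N) it stops when the force on the tool has changed by that much, and returns True; else False.
- ctrl.goto_joints(angles): joint-space move.
- ctrl.move_gripper(opening): opening from 0.0 (shut) to 1.0 (fully open); the grip force is fixed at half the most; returns when the fingers have stopped.
- ctrl.wait(seconds).
- ctrl.solve_ik(position, orientation): joint angles nearest the present ones, or None.
- ctrl.sense(): the state.
- ctrl.camera(name): name is "scene" or "top" or "wrist"; returns a dict with "image" (420x560x3 uint8, red, green, blue), "mtx" (3x3 intrinsics, pixels), "position" and "orientation" of the camera in the world. Camera axes: x right, y up, looking along -z (the intrinsics and any distortion apply to the point x, -y, -z); pixel columns grow to the right and rows downward; lengths in mm; the calibration is good to about 2 mm. A picture is of the moment at which its call begins. There is no depth.
A pose or a line that the arm cannot do raises ctrl.PlanningError and nothing moves.
- ctrl.hand_in(): hands the job in; it is judged then, once.
The state is a dict: "t": time; "joints": joint angles; "qd": joint speeds; "tau": joint torques, N m; "tcp_pos": TCP position; "tcp_rot": TCP orientation; "contact_force": force on the tool from outside, world axes, zero at the start; "torque": the same for the moment, N m; "finger_gap": opening from 0.0 (shut) to 1.0 (fully open); "grip_force": force on a finger pad.
Only numpy, scipy, OpenCV 4.12 (cv2) and the standard library are available. Lean on these libraries where they do the work, as an engineer would, in place of code of your own. Each camera call takes 0.05 s, during which the arm holds its last target. There are 200 camera calls.

## Task

Put the broken cassettes into the steel waste tray, and fit each sound cassette into the carrier bay of its own width: hook its tongue under the lip first, then swing the finned end down until it lies flat, fully home. When all are in, move the carrier by its knob to bring the middle of each cassette's round window under the tip of the pointer, from the narrowest cassette to the widest, resting a good second at each, and then draw the carrier fully back out towards the robot. Some cassettes may be missing: deal with those that are there, do not push against the pointer or its head, and leave the bottle, the beaker and the thermometer where they are.

Things in the scene. Friction and masses are not known exactly. Their poses are not given: they have to be found in the camera images.
- narrow: sound blue cassette, narrowest: body 96 (x) x 28 (y) x 8 mm, 48 g; origin: centre of the body's underside. Tongue 14 long, 20 wide, 4 thick, flush with the underside, at the -x end (x -62 to -48). Fin grip on top: x 4 to 40, 10 thick (y), z 8 to 22 mm: pinch across y. Starts fin up on the paper towel (1.5 mm thick); some are absent.
- middle: sound blue cassette, middle width: body 96 (x) x 42 (y) x 8 mm, 57 g; origin: centre of the body's underside. Tongue 14 long, 34 wide, 4 thick, flush with the underside, at the -x end (x -62 to -48). Fin grip on top: x 4 to 40, 10 thick (y), z 8 to 22 mm: pinch across y. Starts fin up on the paper towel (1.5 mm thick); some are absent.
- wide: sound blue cassette, widest: body 96 (x) x 56 (y) x 8 mm, 64 g; origin: centre of the body's underside. Tongue 14 long, 48 wide, 4 thick, flush with the underside, at the -x end (x -62 to -48). Fin grip on top: x 4 to 40, 10 thick (y), z 8 to 22 mm: pinch across y. Starts fin up on the paper towel (1.5 mm thick); some are absent.
- well_narrow (a point): centre of the round white membrane window (16 mm across, black rim) on the top of the narrow cassette, at x = -30, y = 0, z = 8 mm in its frame: the mark to bring under the pointer.
- well_middle (a point): centre of the round white membrane window (28 mm across, black rim) on the top of the middle cassette, at x = -24, y = 0, z = 8 mm in its frame: the mark to bring under the pointer.
- well_wide (a point): centre of the round white membrane window (38 mm across, black rim) on the top of the wide cassette, at x = -20, y = 0, z = 8 mm in its frame: the mark to bring under the pointer.
- broken_short: broken blue cassette, 28 mm wide, snapped through: its front third with tongue and window is gone, what is left is x -14 to 48 mm, 62 mm long; about 35 g. Same frame, thickness and fin grip as the sound ones (origin on the underside; fin x 4 to 40 mm, 10 mm thick, top at z = 22 mm). Starts on the towel; absent in some runs.
- broken_corner: broken blue cassette, 42 mm wide, 96 mm long, its tongue is gone and a large front corner (x -48 to -20, y -3 to 21 mm) is missing, no window left; about 45 g. Same frame, thickness and fin grip as the sound ones (origin on the underside; fin x 4 to 40 mm, 10 mm thick, top at z = 22 mm). Starts on the towel; absent in some runs.
- broken_notch: broken blue cassette, 56 mm wide, 96 mm long, its tongue and window are gone and a notch (x -48 to -16, y -12 to 16 mm) is broken out of its front edge; about 55 g. Same frame, thickness and fin grip as the sound ones (origin on the underside; fin x 4 to 40 mm, 10 mm thick, top at z = 22 mm). Starts on the towel; absent in some runs.
- bay_narrow (a point): bay for the narrow cassette on the aluminium carrier: where its origin lies when home, on the seat 44 mm above the bench; axes of the reader. 34 mm wide between dividers 7 mm high. At -x (robot side) a lip, underside 8 mm above the seat, 5 thick, spans x -64 (back wall) to -54: tongue enters nose-down; at +x a stop 5 mm high from x = 51.
- bay_middle (a point): bay for the middle cassette on the aluminium carrier: where its origin lies when home, on the seat 44 mm above the bench; axes of the reader. 48 mm wide between dividers 7 mm high. At -x (robot side) a lip, underside 8 mm above the seat, 5 thick, spans x -64 (back wall) to -54: tongue enters nose-down; at +x a stop 5 mm high from x = 51.
- bay_wide (a point): bay for the wide cassette on the aluminium carrier: where its origin lies when home, on the seat 44 mm above the bench; axes of the reader. 62 mm wide between dividers 7 mm high. At -x (robot side) a lip, underside 8 mm above the seat, 5 thick, spans x -64 (back wall) to -54: tongue enters nose-down; at +x a stop 5 mm high from x = 51.
- knob (a point): top of the black knob (20 mm across, 32 mm high, centre of its top 88 mm above the bench) on a bracket at the carrier's robot-side (-x) end, 107 mm from the bay origins: hold it to move the carrier on both slides.
- carrier (a joint): carrier along the reader's own x, m: 0 = drawn fully out towards the robot (the loading place, at the stop), up to 0.155 = pushed in below the pointer. Slides freely with about 1.2 N friction and stays where it is left.
- saddle (a joint): cross slide along the reader's own y, m: -0.08 to 0.08, about 1.2 N friction, stays where it is left; it carries the carrier.
- pointer_tip (a point): tip of the fixed steel pointer, a 6 mm rod sloping down towards the robot from the reader head; 77 mm above the bench, 11 mm above the fins of seated cassettes. The head's arm begins 52 mm further along the reader's x, 140 mm up. With both slides at 0 the bays' origins lie 110 mm before it (reader's -x).
- waste_in (a point): centre of the inner floor (4 mm above the bench) of the open steel waste tray, 150 (x) x 190 (y) x 55 mm high, walls 4 mm.
- reagent: amber reagent bottle, 60 mm across, 130 mm high, standing; bystander; origin under its centre.
- beaker: glass beaker, 70 mm across, 90 mm high, standing; bystander; origin under its centre.
- thermometer: probe thermometer lying on the bench, 180 mm long; bystander; origin under its middle.
- head: white reader head: a column 45 x 70 mm, 166 mm high, at the far side of the reader base, with a short arm that carries the pointer; origin at the centre of the reader base, on the bench; its x and y are the reader's own, along which the slides run.
Not all that is in view belongs to the job. Leave any green look-alike of the broken_notch alone. What is shaped like the middle but yellow is not meant.

How it is judged (in metres and radians):
On the way, in this order (a step that is already met when the one before it is completed fails the run):
1. every sound cassette lies home in the bay of its width (x of narrow in the frame of bay_narrow between -0.007 and 0.007 m and y of narrow in the frame of bay_narrow between -0.005 and 0.005 m and z of narrow in the frame of bay_narrow between -0.003 and 0.003 m and angle between each of narrow, middle, wide's own z axis and vertical below 0.06 rad and angle between the x axis of narrow and the x axis of bay_narrow, either way round below 0.15 rad and x of middle in the frame of bay_middle between -0.007 and 0.007 m and y of middle in the frame of bay_middle between -0.005 and 0.005 m and z of middle in the frame of bay_middle between -0.003 and 0.003 m and angle between the x axis of middle and the x axis of bay_middle, either way round below 0.15 rad and x of wide in the frame of bay_wide between -0.007 and 0.007 m and y of wide in the frame of bay_wide between -0.005 and 0.005 m and z of wide in the frame of bay_wide between -0.003 and 0.003 m and angle between the x axis of wide and the x axis of bay_wide, either way round below 0.15 rad), for 0.3 s.
2. the narrow cassette, lying home, rests with its window under the pointer (horizontal distance between well_narrow and pointer_tip below 0.006 m and linear speed of narrow below 0.02 m/s and x of narrow in the frame of bay_narrow between -0.007 and 0.007 m and y of narrow in the frame of bay_narrow between -0.005 and 0.005 m and z of narrow in the frame of bay_narrow between -0.003 and 0.003 m and angle between narrow's own z axis and vertical below 0.06 rad and angle between the x axis of narrow and the x axis of bay_narrow, either way round below 0.15 rad), for 0.5 s.
3. the middle cassette, lying home, rests with its window under the pointer (horizontal distance between well_middle and pointer_tip below 0.006 m and linear speed of middle below 0.02 m/s and x of middle in the frame of bay_middle between -0.007 and 0.007 m and y of middle in the frame of bay_middle between -0.005 and 0.005 m and z of middle in the frame of bay_middle between -0.003 and 0.003 m and angle between middle's own z axis and vertical below 0.06 rad and angle between the x axis of middle and the x axis of bay_middle, either way round below 0.15 rad), for 0.5 s.
4. the wide cassette, lying home, rests with its window under the pointer (horizontal distance between well_wide and pointer_tip below 0.006 m and linear speed of wide below 0.02 m/s and x of wide in the frame of bay_wide between -0.007 and 0.007 m and y of wide in the frame of bay_wide between -0.005 and 0.005 m and z of wide in the frame of bay_wide between -0.003 and 0.003 m and angle between wide's own z axis and vertical below 0.06 rad and angle between the x axis of wide and the x axis of bay_wide, either way round below 0.15 rad), for 0.5 s.
At the end, for the whole second after the job is handed in: Each sound cassette lies flat in the bay of its width (within 7 mm along, 5 mm across, 3 mm in height, 0.06 rad), each broken one in the waste tray, the carrier within 12 mm of its outer stop, all at rest. Each window stood within 6 mm of the pointer in plan for 0.5 s, narrowest first (all of step 1 and x of broken_short in the frame of waste_in between -0.085 and 0.085 m and y of broken_short in the frame of waste_in between -0.1 and 0.1 m and height (world z) of each of broken_short, broken_corner, broken_notch below 0.05 m and x of broken_corner in the frame of waste_in between -0.085 and 0.085 m and y of broken_corner in the frame of waste_in between -0.1 and 0.1 m and x of broken_notch in the frame of waste_in between -0.085 and 0.085 m and y of broken_notch in the frame of waste_in between -0.1 and 0.1 m and value of joint carrier below 0.012 m and linear speed of each of narrow, middle, wide, broken_short, broken_corner, broken_notch below 0.02 m/s); the robot touches nothing.
It fails at once if the pointer or its head is pushed with more than 5 N (contact force between head and anything else above 5 N).
It fails at once if the reagent is shifted by more than 30 mm or tipped over (distance of reagent from where it was at the start of the episode above 0.03 m or angle between reagent's own z axis and vertical above 0.5 rad).
It fails at once if the beaker is shifted by more than 30 mm or tipped over (distance of beaker from where it was at the start of the episode above 0.03 m or angle between beaker's own z axis and vertical above 0.5 rad).
It fails at once if the thermometer is shifted by more than 30 mm or tipped over (distance of thermometer from where it was at the start of the episode above 0.03 m or angle between thermometer's own z axis and vertical above 0.5 rad).
Of narrow, middle, wide only 2 to 3 are there at a start; the rules pass over those that are not, and their reading is None.
Of broken_short, broken_corner, broken_notch only 2 to 3 are there at a start; the rules pass over those that are not, and their reading is None.
At some moment in a run one of narrow, middle, wide, broken_short, broken_corner, broken_notch may be knocked a few centimetres aside while the robot is not near it.
Once in a run the grip may slacken for a moment while it holds something.
It also fails if it takes over 210 s, if anything falls off the work surface, if the arm or the gripper's body presses on something with over 40 N, if the wrist force passes 120 N, or if a joint passes its speed limit or range.

## Working session

There is one attempt and no reset: what is moved stays moved. The work goes in short steps, each a Python script; the robot and the scene stay as the last script left them, time stands still between calls to the robot, and variables do not carry over. Pictures are saved under pics/ and viewed, at most 14 in all, crops included, and the job is handed in when it is done.

```bash
ls; mkdir -p pics; python3 - <<'E'
from cell import ctrl
import cv2,numpy as np
for n in ("scene","top"):
    c=ctrl.camera(n); cv2.imwrite(f"pics/{n}0.png",cv2.resize(c["image"][:,:,::-1],(800,600),interpolation=cv2.INTER_CUBIC))
    print(n,c["mtx"].tolist(),c["position"],c["orientation"],[k for k in c])
print(ctrl.sense())
E
```

```text
pics
scene [[435.79523150443106, 0.0, 271.05717832808125], [0.0, 435.79523150443106, 207.88726006437733], [0.0, 0.0, 1.0]] [1173.93670289  553.79375157  756.3486964 ] [0.4386816  1.08126654 2.11799939] ['image', 'mtx', 'position', 'orientation']
top [[378.8975392169498, 0.0, 276.89561294763394], [0.0, 378.8975392169498, 211.87624289246048], [0.0, 0.0, 1.0]] [480.88251165 -72.10520521 940.12657119] [ 0.04604806 -0.05453324 -1.56975839] ['image', 'mtx', 'position', 'orientation']
{'t': 0.1, 'joints': array([ 1.04800711e+00,  2.76540779e-01,  1.50596230e+00,  7.95892610e-06,
        1.36067927e+00, -1.20995934e-01]), 'qd': array([ 0.00081588, -0.00050374, -0.00264235,  0.00093796, -0.00030066,
        0.00050697]), 'tau': array([ 1.67550250e-03, -4.05454946e+01, -2.37781316e+01,  7.03351968e-02,
        2.98660586e-02, -6.23113192e-05]), 'tcp_pos': array([224.62358238, 528.78888915, 204.70370587]), 'tcp_rot': array([-6.26799151e-01, -3.07790766e+00,  2.36457903e-03]), 'contact_force': array([-0.34548299,  0.1016186 ,  0.61561932]), 'torque': array([-0.03222844, -0.01664269, -0.00922229]), 'grip_force': 0.0, 'finger_gap': 0.9968008030709128}
```

View pics/top0.png

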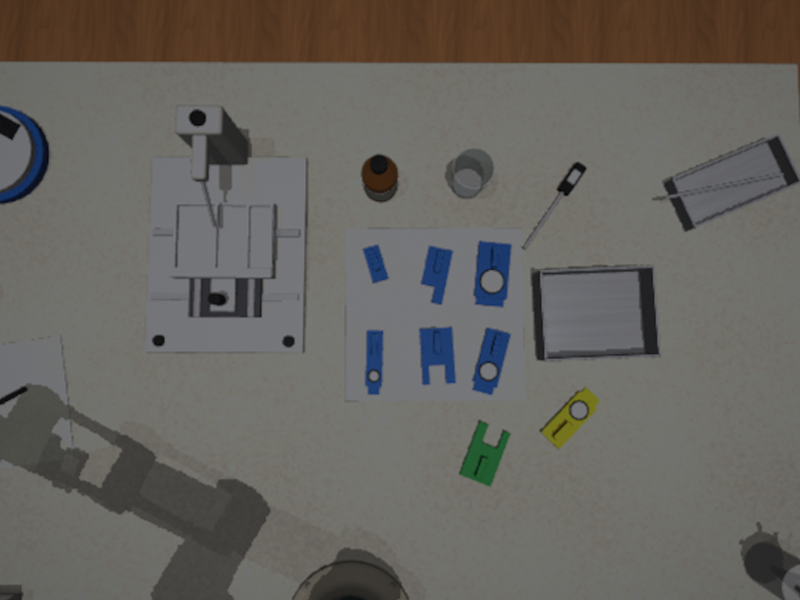

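View pics/scene0.png

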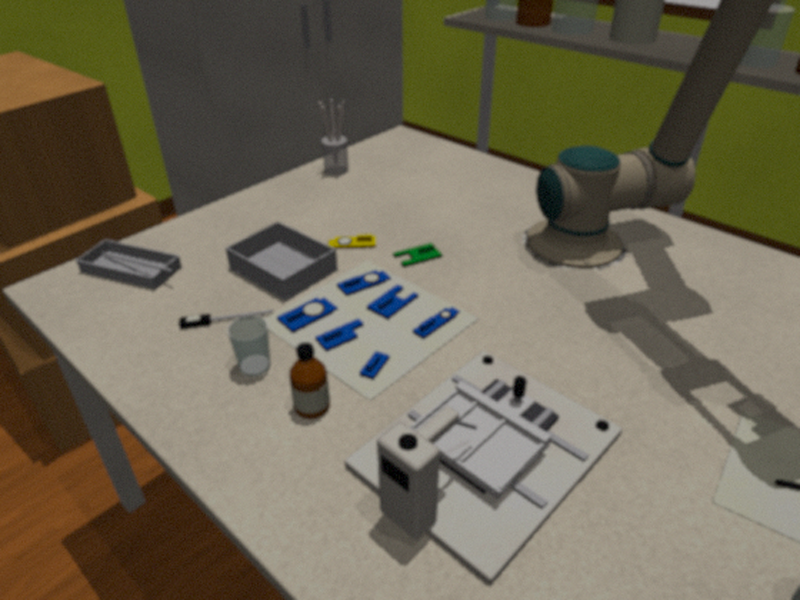

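All six cassettes are on the towel. The top view (800 px scale) shows:
- **Cassettes:** broken_short (375,263), broken_corner (437,275), wide (492,273), narrow (374,362), broken_notch (437,355), middle (491,361).
- **Decoys:** green (485,453) and yellow (570,417).
- **Waste tray:** (595,312). The thin tray at (730,183) holding a rod is too slim to be it.
- **Reader:** the carrier is pushed partly in and needs drawing out first.

Next I'll write the helpers and get the wrist camera geometry.

```bash
cat > h.py <<'E'
from cell import ctrl
import cv2, numpy as np
from scipy.spatial.transform import Rotation as R
from scipy.optimize import minimize
S=800/560
def proj(c,P):
    q=(np.atleast_2d(P)-c["position"])@R.from_rotvec(c["orientation"]).as_matrix()
    q=q*[1,-1,-1]; p=q@np.array(c["mtx"]).T
    return p[:,:2]/p[:,2:]
def ray(c,px,z):
    "pixels (native 560x420) -> world at height z"
    px=np.atleast_2d(np.float64(px)); d=np.c_[px,np.ones(len(px))]@np.linalg.inv(c["mtx"]).T*[1,-1,-1]
    d=d@R.from_rotvec(c["orientation"]).as_matrix().T; o=np.array(c["position"])
    return o+d*((z-o[2])/d[:,2:])
def tool(yaw,tilt=0.0):
    """tool down, x axis of the object at yaw, fingers close across its y; tilt>0: -x end (nose) goes down"""
    M=R.from_euler('z',yaw)*R.from_euler('y',-tilt)*R.from_euler('x',np.pi)
    return M.as_rotvec()
def save(c,name,box=None):
    im=c["image"][:,:,::-1]
    if box: im=im[box[1]:box[3],box[0]:box[2]]
    k=min(800/im.shape[1],600/im.shape[0]); cv2.imwrite(f"pics/{name}.png",cv2.resize(im,None,fx=k,fy=k,interpolation=cv2.INTER_CUBIC))
def B(x0,x1,y0,y1,z0,z1): return np.array([[x,y,z] for x in(x0,x1) for y in(y0,y1) for z in(z0,z1)],float)
F=B(4,40,-5,5,8,22)
MOD={n:[B(-48,48,-w/2,w/2,0,8),B(-62,-48,-w/2+4,w/2-4,0,4),F] for n,w in(("narrow",28),("middle",42),("wide",56))}
MOD["broken_short"]=[B(-14,48,-14,14,0,8),F]
MOD["broken_corner"]=[B(-20,48,-21,21,0,8),B(-48,-20,-21,-3,0,8),F]
MOD["broken_notch"]=[B(-16,48,-28,28,0,8),B(-48,-16,-28,-12,0,8),B(-48,-16,16,28,0,8),F]
def render(c,n,x,y,yaw,z0,k=3):
    m=np.zeros((420*k,560*k),np.uint8); M=R.from_euler('z',yaw).as_matrix()
    for b in MOD[n]:
        p=(proj(c,b@M.T+[x,y,z0])+.5)*k-.5
        cv2.fillConvexPoly(m,cv2.convexHull(np.round(p*16).astype(np.int32)),255,shift=4)
    return cv2.resize(m,(560,420),interpolation=cv2.INTER_AREA)/255.
def blue(c):
    h=cv2.cvtColor(c["image"],cv2.COLOR_RGB2HSV)
    m=cv2.inRange(h,(100,110,30),(130,255,255))
    return m
def blobs(c,amin=150):
    m=blue(c); out=[]
    for q in cv2.findContours(m,cv2.RETR_EXTERNAL,cv2.CHAIN_APPROX_NONE)[0]:
        if cv2.contourArea(q)<amin: continue
        f=np.zeros(m.shape,np.uint8); cv2.drawContours(f,[q],-1,1,-1); out.append(f.astype(float))
    return out
def fit(c,mask,n,x,y,yaw,z0=1.5):
    def cost(v):
        r=render(c,n,v[0],v[1],v[2]/50,z0); return np.abs(r-mask).sum()/mask.sum()
    s=minimize(cost,[x,y,yaw*50],method="Nelder-Mead",options=dict(initial_simplex=np.array([x,y,yaw*50])+np.array([[0,0,0],[6,0,0],[0,6,0],[0,0,6]]),xatol=.1,fatol=1e-4,maxiter=150))
    return s.x[0],s.x[1],s.x[2]/50,s.fun
E
python3 - <<'E'
from h import *
c=ctrl.camera("top"); P=lambda l,z:np.round(ray(c,np.array(l)/S,z)[:,:2],0).tolist()
print("tray rim",P([[531,268],[652,265],[659,357],[537,360]],55))
print("base",P([[153,157],[306,157],[304,352],[147,352]],15))
print("knob",P([[217,299]],88),"tip",P([[216,226]],77),"lip",P([[171,277],[271,277]],57))
print("towel",P([[347,228],[524,228],[524,400],[346,400]],1))
print("bottle,beaker,thermo",P([[380,190],[468,180]],5),P([[525,246],[575,175]],5))
for m in blobs(c):
    ys,xs=np.nonzero(m); print([int(xs.mean()*S),int(ys.mean()*S)],m.sum(),P([[xs.mean()*S,ys.mean()*S]],8))
w=ctrl.camera("wrist"); s=ctrl.sense(); Rt=R.from_rotvec(s["tcp_rot"])
print("wrist cam in tool",Rt.inv().apply(w["position"]-s["tcp_pos"]),(Rt.inv()*R.from_rotvec(w["orientation"])).as_matrix().round(2).tolist(),w["mtx"][0])
E
```

```text
tray rim [[595.0, -300.0], [600.0, -500.0], [449.0, -507.0], [444.0, -307.0]]
base [[794.0, 345.0], [794.0, 79.0], [456.0, 79.0], [456.0, 345.0]]
knob [[541.0, 205.0]] tip [[660.0, 212.0]] lip [[579.0, 291.0], [580.0, 127.0]]
towel [[672.0, 8.0], [673.0, -303.0], [373.0, -298.0], [374.0, 8.0]]
bottle,beaker,thermo [[739.0, -50.0], [757.0, -204.0]] [[640.0, -303.0], [766.0, -393.0]]
[373, 360] 463.0 [[441.0, -40.0]]
[490, 360] 730.0 [[442.0, -239.0]]
[436, 351] 716.0 [[457.0, -148.0]]
[436, 270] 514.0 [[596.0, -148.0]]
[375, 263] 259.0 [[609.0, -42.0]]
[491, 273] 956.0 [[592.0, -244.0]]
[28, 159] 705.0 [[791.0, 565.0]]
wrist cam in tool [  81.06903446   -1.27940797 -178.59099285] [[-0.0, 0.96, 0.28], [1.0, 0.0, 0.0], [0.0, 0.28, -0.96]] [293.01242427   0.         275.58094434]
```

```bash
python3 - <<'E'
import re
s=open('h.py').read()
s=s.replace('def tool(yaw,tilt=0.0):','def tool(yaw,tilt=0.0,flip=False):').replace("*R.from_euler('x',np.pi)\n","*R.from_euler('x',np.pi)*R.from_euler('z',np.pi*flip)\n")
open('h.py','w').write(s)
E
python3 - <<'E'
from h import *
import json
c=ctrl.camera("top"); bl=blobs(c)
g={"narrow":(441,-40,np.pi),"middle":(442,-239,np.pi),"broken_notch":(457,-148,np.pi),"broken_corner":(596,-148,np.pi),"broken_short":(609,-42,0.3),"wide":(592,-244,np.pi)}
# fin side seen: sound/notch in lower row fin up(+x) => yaw ~0
best={}
for n,(x,y,_) in g.items():
    m=min(bl,key=lambda b:np.hypot(*(np.array([np.nonzero(b)[1].mean(),np.nonzero(b)[0].mean()])-proj(c,[x,y,8])[0])))
    r=[]
    for yaw in (-.25,0,.25,np.pi-.25,np.pi,np.pi+.25):
        off=17*np.array([np.cos(yaw),np.sin(yaw)]) if n=="broken_short" else [0,0]
        r.append(fit(c,m,n,x-off[0],y-off[1],yaw))
    r.sort(key=lambda v:v[3]); best[n]=r[0]; print(n,np.round(r[0],2),np.round(r[1],2))
json.dump({k:list(map(float,v[:3])) for k,v in best.items()},open("top.json","w"))
for p,yaw,t in (((541,205,62),0,0),((443,205,62),0,0),((560,150,80),0,.25),((560,250,80),0,.25),((520,-400,60),0,0),((450,-150,60),0,0),((600,-150,60),.0,0)):
    for f in (0,1):
        q=ctrl.solve_ik(p,tool(yaw,t,f)); print(p,f,None if q is None else np.round(q,2))
E
```

```text
narrow [ 4.4479e+02 -3.9930e+01 -2.0000e-02  1.2000e-01] [ 4.4475e+02 -3.9970e+01 -2.0000e-02  1.2000e-01]
middle [ 4.4784e+02 -2.4139e+02 -2.7000e-01  9.0000e-02] [ 4.4732e+02 -2.4097e+02 -2.6000e-01  9.0000e-02]
broken_notch [ 4.5053e+02 -1.4836e+02  5.0000e-02  1.0000e-01] [ 4.5045e+02 -1.4830e+02  6.0000e-02  1.0000e-01]
broken_corner [ 5.9000e+02 -1.4497e+02 -2.2000e-01  1.1000e-01] [ 5.9017e+02 -1.4483e+02 -2.0000e-01  1.1000e-01]
broken_short [ 6.2577e+02 -3.6050e+01  3.4400e+00  1.4000e-01] [ 5.9238e+02 -4.6500e+01  2.9000e-01  1.4000e-01]
wide [ 5.9813e+02 -2.4467e+02 -1.0000e-01  7.0000e-02] [ 5.9857e+02 -2.4457e+02 -9.0000e-02  7.0000e-02]
(541, 205, 62) 0 [ 0.24  0.39  1.71 -0.    1.04  1.81]
(541, 205, 62) 1 [ 0.24  0.39  1.71 -0.    1.04 -1.33]
(443, 205, 62) 0 [ 0.29  0.28  1.9  -0.    0.96  1.86]
(443, 205, 62) 1 [ 0.29  0.28  1.9  -0.    0.96 -1.28]
(560, 150, 80) 0 [ 0.17  0.27  1.9  -0.06  0.73  1.78]
(560, 150, 80) 1 [ 0.17  0.27  1.9  -0.06  0.73 -1.36]
(560, 250, 80) 0 [ 0.36  0.32  1.81 -0.13  0.78  2.01]
(560, 250, 80) 1 [ 0.36  0.32  1.81 -0.13  0.78 -1.13]
(520, -400, 60) 0 [-0.76  0.5   1.53 -0.    1.11  0.81]
(520, -400, 60) 1 [-0.76  0.5   1.53 -0.    1.11 -2.33]
(450, -150, 60) 0 [-0.47  0.26  1.93 -0.    0.95  1.1 ]
(450, -150, 60) 1 [-0.47  0.26  1.93 -0.    0.95 -2.04]
(600, -150, 60) 0 [-0.36  0.45  1.62 -0.    1.07  1.21]
(600, -150, 60) 1 [-0.36  0.45  1.62 -0.    1.07 -1.93]
```

```bash
python3 - <<'E'
from h import *
o=tool(0,0,1)
ctrl.move_gripper(.5)
ctrl.movep([541,205,150],o)
print(ctrl.movel([541,205,65],120,stop_force=10))
ctrl.move_gripper(0); s=ctrl.sense(); print(s["t"],s["tcp_pos"],s["finger_gap"]*94)
print(ctrl.movel([428,205,65],60,stop_force=12)); s=ctrl.sense(); print(s["t"],s["tcp_pos"],s["contact_force"])
ctrl.move_gripper(.5); s=ctrl.sense(); print(s["tcp_pos"],s["contact_force"])
ctrl.movel([s["tcp_pos"][0],s["tcp_pos"][1],200],200)
ctrl.movel([600,205,200],250)
c=ctrl.camera("wrist"); save(c,"reader1"); np.save("reader1.npy",c,allow_pickle=True); print(ctrl.sense()["t"])
t=ctrl.camera("top"); np.save("top1.npy",t,allow_pickle=True); save(t,"top1",(90,90,230,260))
E
```

```text
False
4.1917 [541.50131401 205.26755993  65.65273596] 19.19258276837084
True
5.7083 [442.38230167 205.19453345  65.57900679] [1.1919778  0.06661589 0.64975293]
[443.36289687 205.89714449  66.0492392 ] [-0.0906324   0.20369735  0.13379457]
7.975
```

View pics/reader1.png

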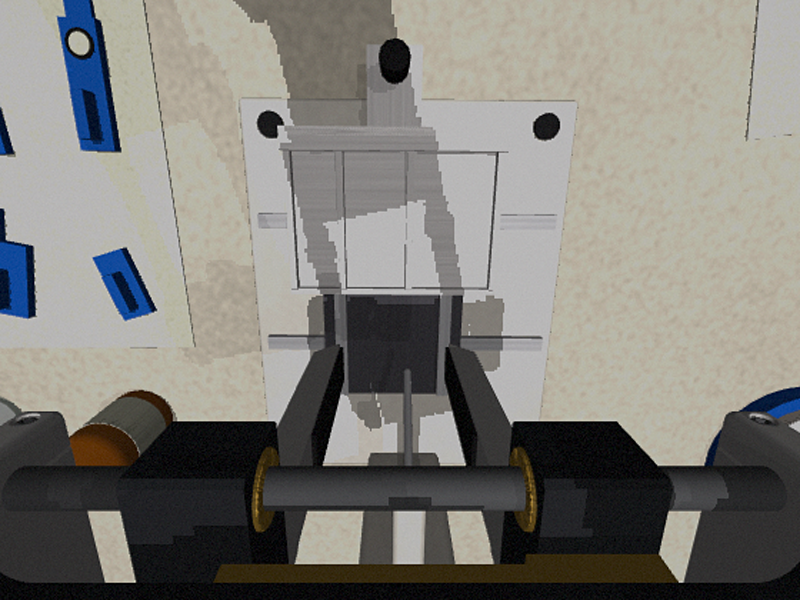

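Wrist view: the knob is at (395,55) on the robot side and the carrier is drawn out. The bays run left to right as narrow (293–344), middle (344–406) and wide (406–495), with the pointer tip near (408,372). Next an enlarged crop to measure the dividers.

```bash
python3 - <<'E'
from h import *
c=np.load("reader1.npy",allow_pickle=True).item(); save(c,"carr",(180,20,380,170))
im=cv2.imread("pics/carr.png"); cv2.imwrite("pics/carr.png",cv2.convertScaleAbs(im,alpha=1.0))
E
```

```text
(no output)
```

View pics/carr.png

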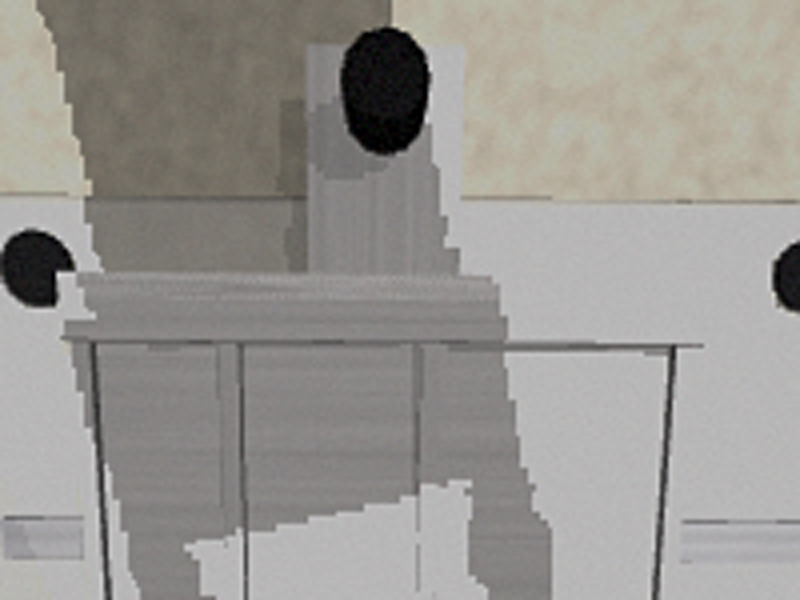

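```bash
python3 - <<'E'
from h import *
c=np.load("reader1.npy",allow_pickle=True).item(); t=np.load("top1.npy",allow_pickle=True).item()
P=lambda l,z:np.round(ray(c,np.array(l)/4+[180,20]-.5+.125,z)[:,:2],1).tolist()
print("walls z51",P([[91,350],[218,350],[238,350],[418,350],[676,350]],51))
print("same at z44",P([[99,350],[245,350],[413,350],[670,350]],44))
print("lip edge z57",P([[75,338],[700,345]],57),"lip far/back top",P([[70,272],[495,280]],57))
print("knob top z88",P([[386,72]],88))
print("pin",proj(c,[[443,205,88]])*S, c["position"])
Q=lambda l,z:np.round(ray(c,np.array(l)/S,z)[:,:2],1).tolist()
print("base edge z",Q([[241,99],[577,101]],15),Q([[241,99],[577,101]],12),"tip",Q([[408,372]],77),Q([[408,372]],80))
E
```

```text
walls z51 [[498.5, 126.9], [498.5, 160.3], [498.5, 165.5], [498.5, 212.7], [498.5, 280.4]]
same at z44 [[498.1, 127.5], [498.1, 166.6], [498.1, 211.6], [498.1, 280.5]]
lip edge z57 [[495.9, 124.5], [497.6, 285.1]] lip far/back top [[480.2, 124.4], [482.0, 231.9]]
knob top z88 [[443.1, 204.2]]
pin [[395.81670833  53.58957051]] [515.86707077 203.28413898 376.94238739]
base edge z [[456.4, 83.5], [457.7, 348.6]] [[455.9, 82.5], [457.3, 349.8]] tip [[662.3, 215.0]] [[660.9, 214.9]]
```

```bash
cat >> h.py <<'E'
import json
TOP=json.load(open("top.json")) if __import__("os").path.exists("top.json") else {}
def up(z,v=250):
    p=ctrl.sense()["tcp_pos"]; ctrl.movel([p[0],p[1],z],v)
def measure(n,x,y,yaw):
    d=np.array([np.cos(yaw),np.sin(yaw)])
    ctrl.movep([x+55*d[0],y+55*d[1],80],tool(yaw,0,1))
    ctrl.wait(.15); c=ctrl.camera("wrist"); bl=blobs(c,1500)
    cen=17 if n=="broken_short" else 0
    t=proj(c,[x+cen*d[0],y+cen*d[1],6])[0]
    m=min(bl,key=lambda b:np.hypot(*(np.array(np.nonzero(b))[::-1].mean(1)-t)))
    r=min((fit(c,m,n,x,y,yaw+k) for k in (0,.15,-.15)),key=lambda v:v[3])
    return r
def pick(n,g=22.):
    x,y,yaw=TOP[n]
    r=measure(n,x,y,yaw); print(n,"top",np.round(TOP[n],2),"wrist",np.round(r,3))
    if r[3]>.15 or np.hypot(r[0]-x,r[1]-y)>25: raise RuntimeError("bad fit")
    x,y,yaw=r[:3]; p=[x+g*np.cos(yaw),y+g*np.sin(yaw)]
    ctrl.move_gripper(.38)
    ctrl.movel([*p,60],250,ori=tool(yaw,0,1))
    hit=ctrl.movel([*p,11],100,stop_force=8)
    ctrl.move_gripper(0); s=ctrl.sense(); print("hit",hit,"z",s["tcp_pos"][2].round(1),"gap",round(s["finger_gap"]*94,1),"F",s["grip_force"],"t",s["t"])
    up(140)
    s=ctrl.sense(); print("lifted gap",round(s["finger_gap"]*94,1),s["grip_force"])
def trash(n,y):
    ctrl.movep([544,y,120],tool(0,0,1)); s=ctrl.sense(); print("over tray gap",round(s["finger_gap"]*94,1))
    ctrl.movel([544,y,22],150,stop_force=10); ctrl.move_gripper(.35); up(150); print("t",ctrl.sense()["t"])
E
sed -i 's/"broken_short": \[[^]]*\]/"broken_short": [592.4,-46.5,0.29]/' top.json; cat top.json
python3 - <<'E'
from h import *
up(220)
pick("broken_notch"); trash("broken_notch",-345)
c=ctrl.camera("top"); save(c,"top2",(220,140,500,350))
E
```

```text
{"narrow": [444.7943055577171, -39.93174157336939, -0.01587570991960672], "middle": [447.84221207182077, -241.3863728865529, -0.27047260423003955], "broken_notch": [450.53303766723286, -148.36422809142866, 0.04909356220309314], "broken_corner": [590.0039610416992, -144.97491636450656, -0.2156449907289449], "broken_short": [592.4,-46.5,0.29], "wide": [598.1301575708221, -244.67058906604768, -0.09915428776189315]}broken_notch top [ 4.5053e+02 -1.4836e+02  5.0000e-02] wrist [ 4.50097e+02 -1.48616e+02  5.80000e-02  2.50000e-02]
hit True z 9.8 gap 9.5 F 33.702405084623024 t 11.7333
lifted gap 9.6 33.015384514583275
over tray gap 9.5
t 14.8
```

View pics/top2.png

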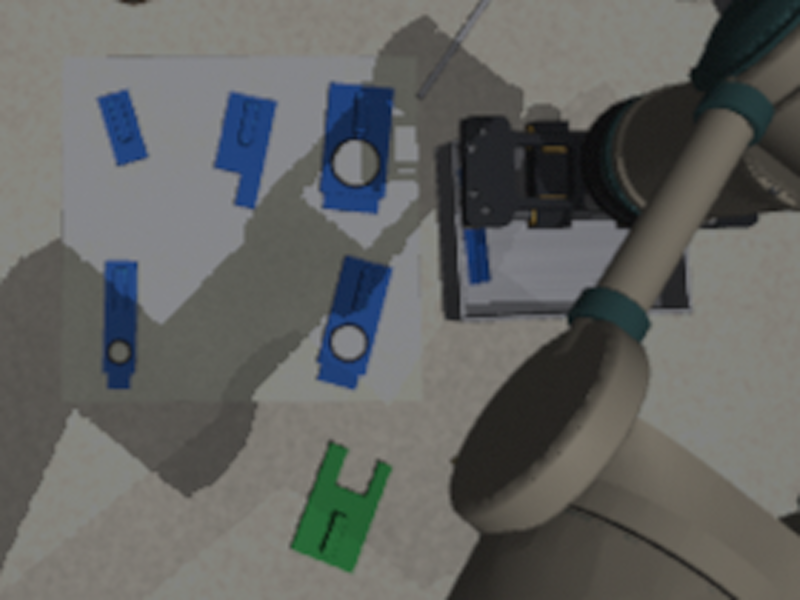

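broken_notch is in the tray and the rest of the towel is unchanged, so I'll move on to the other two broken ones.

```bash
sed -i 's/\[\*p,11\],100/[*p,12],100/' h.py; python3 - <<'E'
from h import *
pick("broken_corner"); trash("broken_corner",-403)
pick("broken_short",20); trash("broken_short",-460)
up(180)
E
```

```text
broken_corner top [ 5.9000e+02 -1.4497e+02 -2.2000e-01] wrist [ 5.89778e+02 -1.45715e+02 -2.11000e-01  2.10000e-02]
hit False z 12.4 gap 9.8 F 29.99565303325653 t 17.7
lifted gap 9.7 29.99531775712967
over tray gap 9.2
t 21.4083
broken_short top [ 5.924e+02 -4.650e+01  2.900e-01] wrist [ 5.92902e+02 -4.70730e+01  3.00000e-01  2.40000e-02]
hit False z 12.5 gap 9.8 F 30.00054180622101 t 24.8167
lifted gap 9.5 29.999946355819702
over tray gap 9.8
t 29.0667
```

```bash
cat >> h.py <<'E'
BAYX=550.; BAYY={"narrow":144.7,"middle":190.5,"wide":250.6}; RYAW=-0.005
def nosepose(n,nx,nz,th,g=22.,zc=10.5):
    "TCP pose with the nose's lower edge at nx (bay frame), nz above the seat, tilted nose-down by th"
    M=(R.from_euler('z',RYAW)*R.from_euler('y',-th))
    v=R.from_euler('y',-th).apply([g+62,0,zc])+[nx,0,44+nz]
    p=R.from_euler('z',RYAW).apply(v)+[BAYX,BAYY[n],0]
    return p,tool(RYAW,th,1)
def st(l):
    s=ctrl.sense(); print(l,"t",round(s["t"],1),"tcp",s["tcp_pos"].round(1),"F",np.round(s["contact_force"],1),"gap",round(s["finger_gap"]*94,1))
def insert(n,th=.18):
    p,o=nosepose(n,-49,60,th); ctrl.movep(p,o); st("above")
    p,o=nosepose(n,-49,1.,th); h=ctrl.movel(p,80,stop_force=6); st(f"down {h}")
    p,o=nosepose(n,-63,1.,th); h=ctrl.movel(p,30,stop_force=4); st(f"in {h}")
    for t in (.12,.06,0):
        p,o=nosepose(n,-62,t/.18*1.,t); h=ctrl.movel(p,40,ori=o,stop_force=12); st(f"swing {t} {h}")
E
python3 - <<'E'
from h import *
pick("wide"); insert("wide")
E
```

```text
wide top [ 5.9813e+02 -2.4467e+02 -1.0000e-01] wrist [ 5.98575e+02 -2.45367e+02 -1.00000e-01  1.60000e-02]
hit False z 12.4 gap 9.9 F 29.989669919013977 t 32.2833
lifted gap 9.6 29.990163445472717
above t 34.8 tcp [582.5 249.5 129.4] F [-0.3 -0.2 -0.5] gap 9.4
down False t 35.6 tcp [582.2 250.6  70.8] F [-0.1 -0.1 -0.6] gap 9.6
in False t 36.3 tcp [568.8 250.7  71. ] F [ 2.7 -0.2 -0.9] gap 9.6
swing 0.12 False t 36.5 tcp [570.2 250.4  64.6] F [1.  0.  0.9] gap 9.5
swing 0.06 False t 36.8 tcp [571.1 250.4  59.5] F [2.3 0.4 1. ] gap 9.5
swing 0 False t 37.1 tcp [572.1 250.6  54.9] F [1.1 1.  1.6] gap 9.5
```

```bash
cat >> h.py <<'E'
def release(n):
    ctrl.movel(nosepose(n,-62,-1.5,0)[0],30,stop_force=8); st("press")
    ctrl.move_gripper(.3); up(140); 
def checkbay(n,name=None):
    ctrl.movep([BAYX+55,BAYY[n],140],tool(0,0,1)); ctrl.wait(.15); c=ctrl.camera("wrist")
    t=proj(c,[BAYX,BAYY[n],50])[0]
    bl=[b for b in blobs(c,1000)]
    m=min(bl,key=lambda b:np.hypot(*(np.array(np.nonzero(b))[::-1].mean(1)-t)))
    print("seated",n,np.round(fit(c,m,n,BAYX,BAYY[n],0,44),3))
    if name: save(c,name)
E
python3 - <<'E'
from h import *
release("wide"); checkbay("wide","wide1")
E
```

```text
press t 37.4 tcp [571.9 250.6  54.8] F [ 1.6 -0.7  8.2] gap 9.6
seated wide [ 5.54684e+02  2.49425e+02 -8.00000e-03  1.10000e-01]
```

View pics/wide1.png

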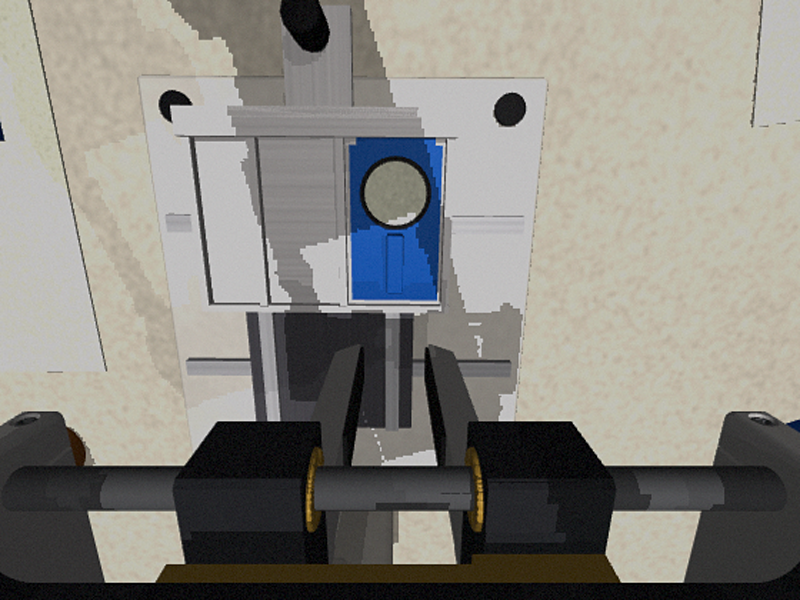

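The wide cassette lies flat in its bay at (395,220), with its tail inside the stop. Next: middle, then narrow.

```bash
python3 - <<'E'
from h import *
pick("middle"); insert("middle"); release("middle"); checkbay("middle")
pick("narrow"); insert("narrow"); release("narrow"); checkbay("narrow","all1"); st("end")
E
```

```text
middle top [ 4.4784e+02 -2.4139e+02 -2.7000e-01] wrist [ 4.47129e+02 -2.41825e+02 -2.69000e-01  1.90000e-02]
hit False z 12.4 gap 9.6 F 29.99078929424286 t 42.75
lifted gap 9.4 29.99080181121826
above t 45.1 tcp [582.  189.3 129.2] F [ 1.  -0.5 -1.1] gap 9.7
down False t 46.0 tcp [582.2 190.4  70.8] F [-0.2 -0.  -1. ] gap 9.4
in False t 46.6 tcp [568.5 190.5  70.9] F [ 2.6 -0.1 -0.5] gap 9.6
swing 0.12 False t 46.9 tcp [569.9 190.2  64.6] F [ 2.4  0.1 -0.4] gap 9.6
swing 0.06 False t 47.1 tcp [570.8 190.3  59.4] F [2.6 0.9 1.6] gap 9.9
swing 0 False t 47.4 tcp [572.2 190.5  54.9] F [ 0.9 -0.4  2.5] gap 9.8
press t 47.7 tcp [572.2 190.5  54.9] F [ 1.3 -0.5  9.1] gap 9.5
seated middle [ 5.50054e+02  1.89330e+02 -9.00000e-03  1.04000e-01]
narrow top [ 4.4479e+02 -3.9930e+01 -2.0000e-02] wrist [ 4.46225e+02 -4.03100e+01 -1.90000e-02  2.30000e-02]
hit False z 12.4 gap 9.7 F 29.9908447265625 t 52.1833
lifted gap 9.6 29.988502264022827
above t 53.7 tcp [580.6 143.7 128.1] F [ 1.3  0.3 -1.1] gap 9.7
down False t 54.6 tcp [582.3 144.5  70.8] F [ 0.3 -0.5 -0.4] gap 9.4
in False t 55.2 tcp [568.  144.7  70.7] F [0.5 0.5 0.2] gap 9.7
swing 0.12 False t 55.5 tcp [570.  144.5  64.6] F [-0.6  1.  -0.1] gap 9.7
swing 0.06 False t 55.8 tcp [570.6 144.5  59.4] F [-0.2  0.8 -0.1] gap 9.7
swing 0 False t 56.1 tcp [572.3 144.7  54.9] F [1.7 0.3 2.6] gap 9.3
press t 56.3 tcp [572.4 144.7  54.8] F [ 0.2 -0.3  8.1] gap 9.5
seated narrow [ 5.50212e+02  1.43572e+02 -7.00000e-03  9.70000e-02]
end t 57.8 tcp [603.6 144.6 138.8] F [-0.5  0.5  0. ] gap 28.1
```

View pics/all1.png

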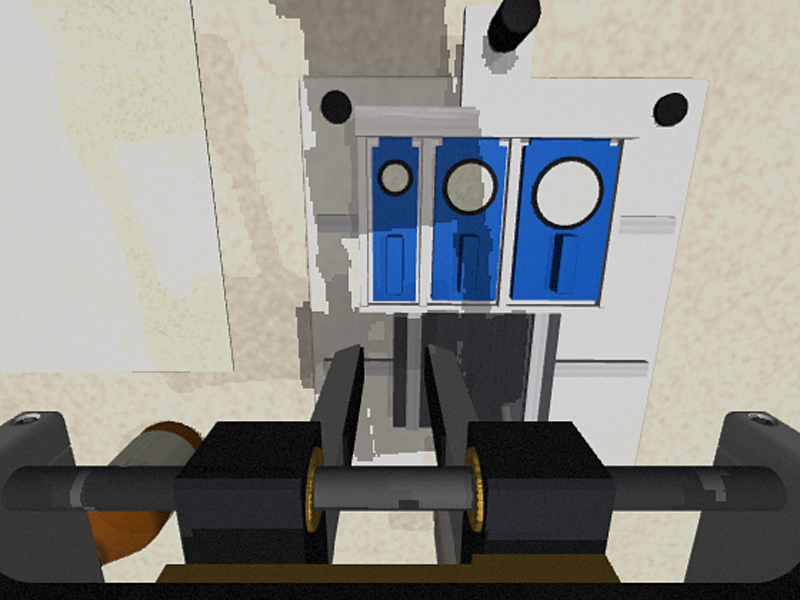

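All three cassettes are seated, with windows at (395,178), (469,186) and (567,192). Next I'll measure the pointer tip from directly above and check the tray from the top.

```bash
python3 - <<'E'
from h import *
up(200)
ctrl.movep([575,215,200],tool(0,0,0)); ctrl.movel([575,215,150],150); ctrl.wait(.2)
c=ctrl.camera("wrist"); np.save("tip.npy",c,allow_pickle=True)
u=proj(c,[660,215,77])[0]; print(u,c["position"]); u=u.astype(int); save(c,"tip",(u[0]-60,u[1]-45,u[0]+60,u[1]+45))
t=ctrl.camera("top"); save(t,"top3",(220,140,500,350))
E
```

```text
[274.39497375 122.93336504] [656.70400558 213.84832214 330.28018825]
```

View pics/tip.png

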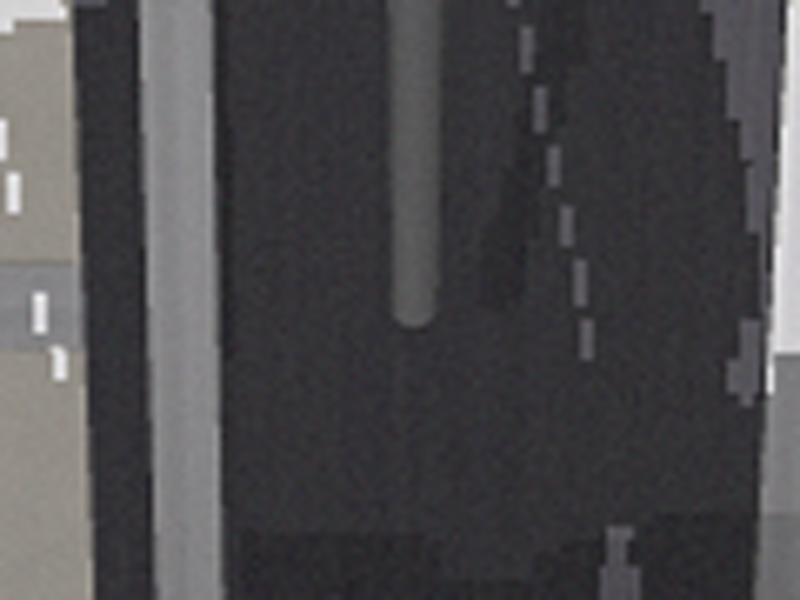

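View pics/top3.png

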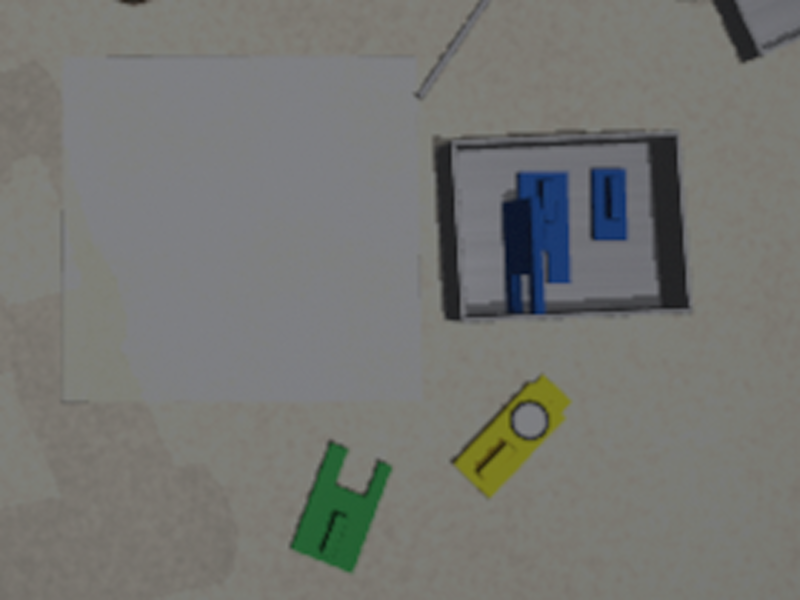

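The tray holds all three broken ones, with broken_notch leaning on edge at (520,250); I'll look closer at it later. In the crop the pointer tip is at (414,323).

```bash
python3 - <<'E'
from h import *
c=np.load("tip.npy",allow_pickle=True).item()
for z in (76,78): print(ray(c,np.array([[414,323]])*.15+[214,77]-.5+.075,z))
# base features in same view: seated wells visible? project known commanded positions
print(proj(c,[[520,144.7,52],[526,190.5,52],[530,250.6,52],[598,190.5,52]]))
save(c,"tipfull"); t=np.load("top1.npy",allow_pickle=True).item(); print(proj(t,[660,214,77])*S)
E
```

```text
[[658.34554733 213.94163073  76.        ]]
[[658.33263604 213.94089682  78.        ]]
[[342.21297239 263.62621986]
 [298.3572222  258.35061179]
 [240.21911433 254.80578508]
 [299.92250032 190.16908473]]
[[214.95049523 225.83419445]]
```

View pics/tipfull.png

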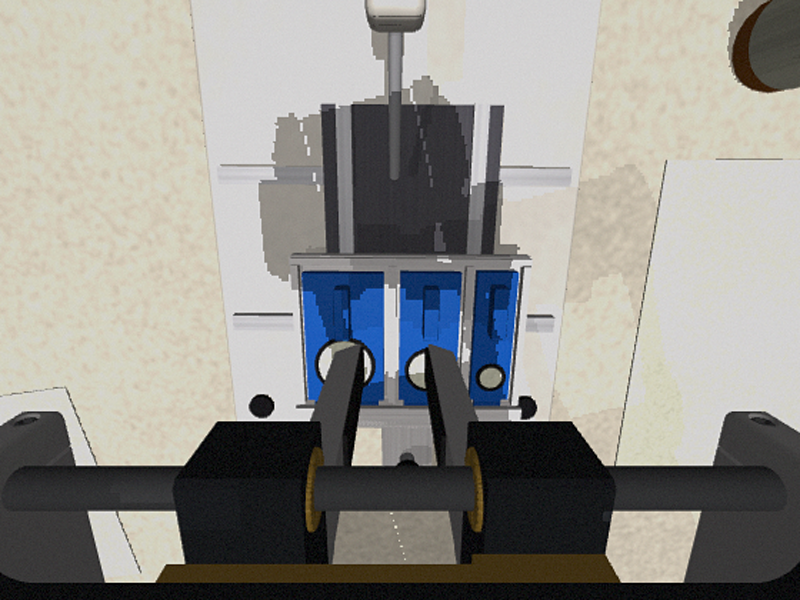

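```bash
cat >> h.py <<'E'
def grab(p):
    ctrl.move_gripper(.5); ctrl.movep([*p,150],tool(0,0,1)); ctrl.movel([*p,65],120,stop_force=10); ctrl.move_gripper(0); st("grab")
E
python3 - <<'E'
from h import *
up(200); grab([443,205])
p=np.array([443,205.]); q=p+[139.7,70.3]
print(ctrl.movel([*q,65],70,stop_force=20)); ctrl.wait(1.2); st("narrow")
ctrl.move_gripper(.5); up(200)
ctrl.movep([575,215,200],tool(0,0,0)); ctrl.movel([575,215,160],150); ctrl.wait(.2)
c=ctrl.camera("wrist"); np.save("n1.npy",c,allow_pickle=True)
u=proj(c,[660,215,60])[0].astype(int); print(u); save(c,"n1",(u[0]-60,u[1]-45,u[0]+60,u[1]+45))
E
```

```text
grab t 66.6 tcp [443.2 205.1  65.3] F [-0.1  1.   3.3] gap 19.5
False
narrow t 70.2 tcp [583.  275.1  65.4] F [-1.  -1.7  5.1] gap 19.4
[274 123]
```

View pics/n1.png

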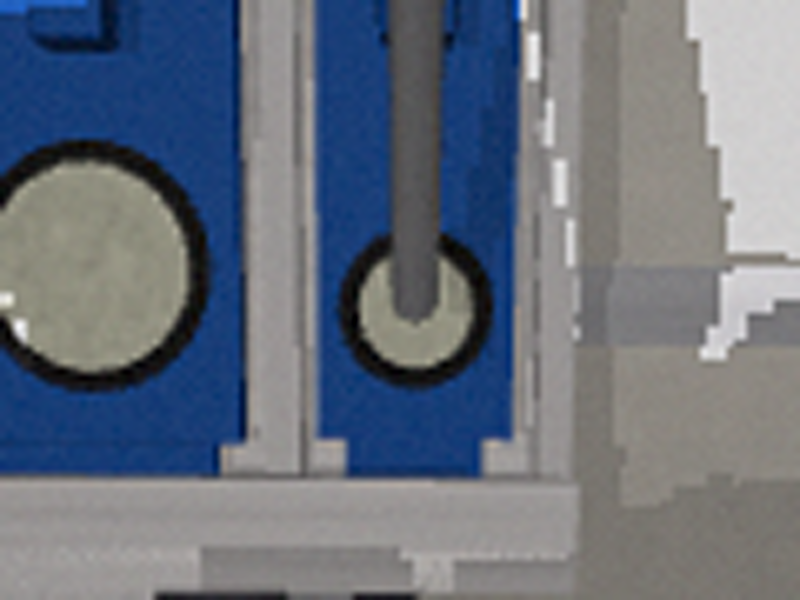

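The tip (414,318) lies within about 1.5 mm of the narrow window centre (416,308). I'll apply that small x correction and go on to middle, wide and the draw-back.

```bash
python3 - <<'E'
from h import *
up(200); grab([582.7,275.3])
p=np.array([443,205.])
ctrl.movel([*(p+[138.7,70.3]),65],30,stop_force=20); ctrl.wait(1.2); st("narrow")
ctrl.movel([*(p+[132.7,24.5]),65],60,stop_force=20); ctrl.wait(1.3); st("middle")
ctrl.movel([*(p+[128.7,-35.6]),65],60,stop_force=20); ctrl.wait(1.3); st("wide")
ctrl.move_gripper(.5); up(200)
ctrl.movep([575,215,200],tool(0,0,0)); ctrl.movel([575,215,160],150); ctrl.wait(.2)
c=ctrl.camera("wrist"); u=proj(c,[660,215,60])[0].astype(int); save(c,"w1",(u[0]-60,u[1]-45,u[0]+60,u[1]+45))
E
```

```text
grab t 79.3 tcp [582.9 275.3  65.4] F [ 0.7 -0.6  1.7] gap 19.5
narrow t 80.7 tcp [582.1 275.3  65.4] F [ 1.3 -1.   4.9] gap 19.3
middle t 82.9 tcp [575.7 228.6  65.4] F [ 0.5 -0.4  5.3] gap 18.9
wide t 85.4 tcp [571.8 168.8  65.4] F [ 0.9 -0.5  7. ] gap 19.5
```

View pics/w1.png

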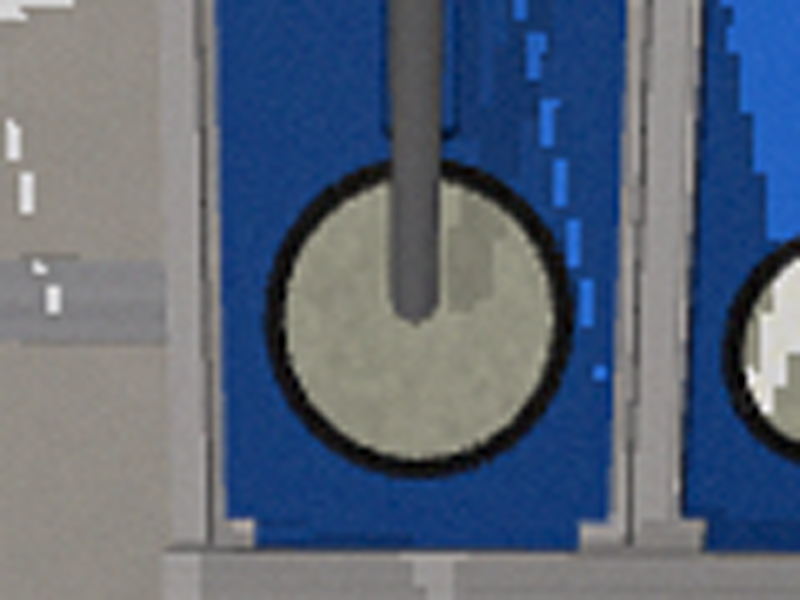

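The wide window centre (418,317) is under the tip (414,320). Drawing the carrier out, then checking the tray and bays.

```bash
python3 - <<'E'
from h import *
up(200); grab([571.7,169.4])
print(ctrl.movel([428,169.4,65],60,stop_force=12)); st("out")
ctrl.move_gripper(.5); up(200)
ctrl.movep([600,-403,200],tool(0,0,1)); ctrl.wait(.2); st("tray")
c=ctrl.camera("wrist"); save(c,"tray"); t=ctrl.camera("top"); save(t,"top4",(60,60,260,210))
E
```

```text
grab t 94.7 tcp [571.9 169.3  65.4] F [-0.6  0.   3. ] gap 19.5
True
out t 96.6 tcp [442.8 170.2  65.4] F [-0.1  0.   0.3] gap 19.5
tray t 100.3 tcp [ 600.4 -402.   200.4] F [-0.1  0.1  0.1] gap 47.0
```

View pics/tray.png

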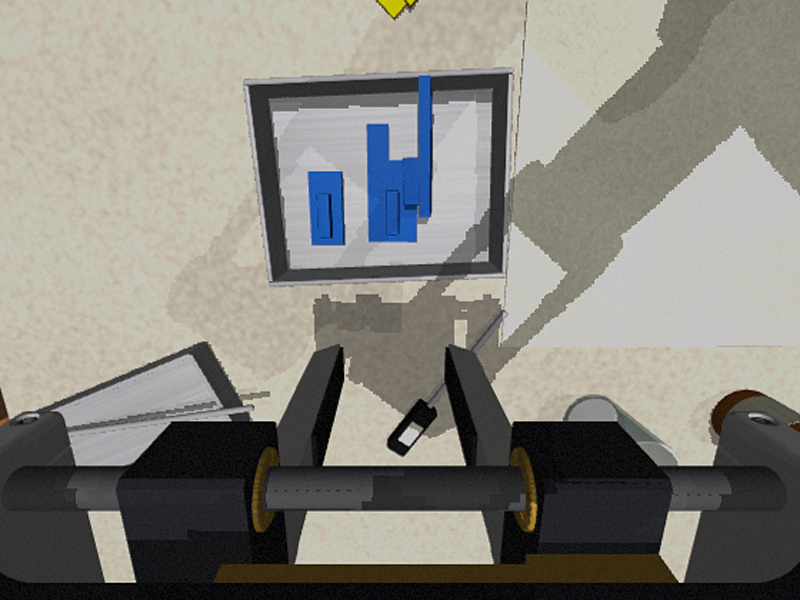

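View pics/top4.png

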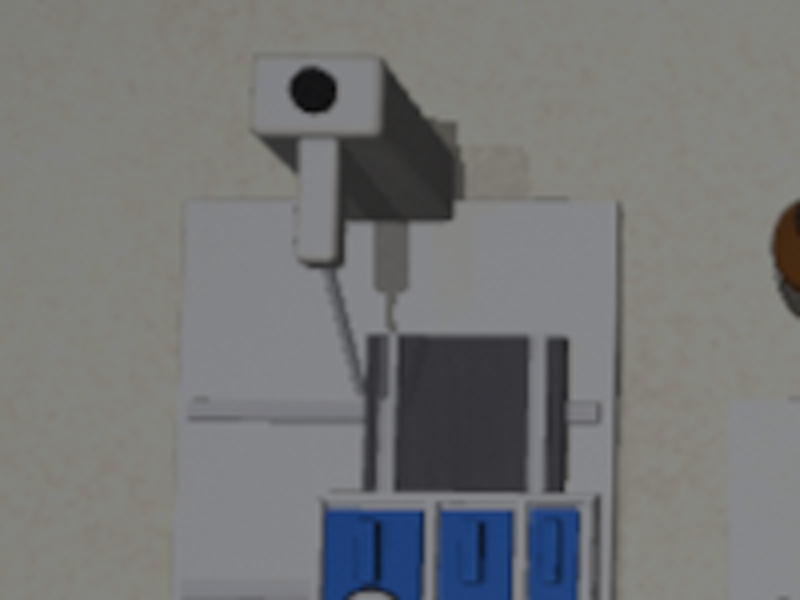

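The tray view shows all three broken pieces inside. broken_notch stands on edge at (425,145), leaning on broken_corner, with its origin about 32 mm up, under the 50 mm limit. The cassettes are still seated and the carrier is at its outer stop, so I'm handing in.

```bash
python3 - <<'E'
from h import *
print(ctrl.hand_in())
E
```

```text
the job is handed in; nothing more can be done
None
```

I've handed the job in, but the verdict wasn't shown: three sound cassettes are seated, each window rested over a second under the pointer (middle not checked by camera), the carrier is back at its outer stop, and all three broken ones are in the waste tray, with broken_notch standing on edge.

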